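Find and seat the rocking cover of the counter's outlet box

TASK

One of the four white covers of the outlet box on the counter has not been pushed home. Press the covers with the fingertips near one end, until you find the one that rocks (the pressed end dips and the other end comes up), then press that cover firmly in the middle until it is fully home and level. Only press: do not pull a cover up, and leave the ink bottle, the staple box and the tape roll where they are.

Things in the scene. Friction and masses are not known exactly. Their poses are not given: they have to be found in the camera images.
- outlet_box: low aluminium and grey outlet box, fixed to the counter: plinth 136 (x) x 392 (y) x 10 mm, on it four grey bays in a row along y, 80 mm apart, each closed by a white cover. Origin: on the counter below the middle of the row; cover centres at y = -120, -40, 40, 120 mm.
- window (a point): centre of the dark indicator window at the box's +y end, 40 mm above the counter, in a steel frame. Under its pane a red flag moves 24 mm along box +x (away from the robot) as the loose cover goes home. Only to be looked at.
- cover_1 (a point): centre of the top of one of four identical covers when fully home, 44 mm above the counter: white plastic, 100 (x) x 60 (y) x 12 mm, level, top 2 mm above the grey rim round it. x along the cover's length (away from the robot at yaw 0), y along the row, z up. The point is fixed in the box and does not move with the cover.
- cover_2 (a point): the same for another cover. On every cover a grey dot marks the centre, and a short grey bar across it lies 38 mm from the centre towards either end: good places to press for rocking. The covers' numbers say nothing of their order in the row or of which one is loose.
- cover_3 (a point): the same for another cover
- cover_4 (a point): the same for another cover
- seat (a joint): how far the one loose cover, whichever it is, is pushed home, m: 0 as found (4 mm higher than the others), 0.004 fully home, where it stops solidly; negative if pulled up. It goes down only if pressed near its middle with more than about 14 N (18 to 25 N is safe) and stays where it is left. The other three covers are home and do not give at all.
- rock (a joint): tilt of the loose cover about its y axis, rad: 0 level, positive with its +x (far) end down; as found within 0.02 of level. It rocks under 1 to 2 N at an end and stays as left, up to about 0.085 either way, when the low end rests on its ledge (3 mm down at the grey bar, 4 mm at the end). Pressing the middle home levels it; then it rocks no more.
- ink_bottle: bystander: standing dark blue ink bottle with black cap, 37 mm wide, 76 mm high, in front of the left end of the box; origin under its middle
- staple_box: bystander: white and blue carton of staples, 40 x 62 x 18 mm, right of the box; origin under its middle
- tape_roll: bystander: roll of brown parcel tape lying flat, 81 mm across, 19 mm high, in front of the box (on the robot's side); origin under its middle

How it is judged:
By the outcome, as a careful person would: the job done as asked, in the order asked, and still so for the second after the job is handed in, with the robot touching nothing.
It also fails if it takes over 48 s, if anything falls off the work surface, if the arm or the gripper's body presses on something with over 40 N, if the wrist force passes 120 N, or if a joint passes its speed limit or range.

ROBOT

A 6-joint arm with a two-finger parallel gripper is mounted at the origin on a cart in front of the work surface, level with it; the furniture and walls round the work are solid. World frame = base frame: x ahead of the robot, y to its left, z up, the work surface at z = 0. Lengths are in m, angles in degrees, forces in N, time in s.
With the tool pointing down it reaches from about 0.4 to 0.825 m from the base axis. Payload 7 kg.
Tool frame: the origin (TCP) lies between the finger pads; the fingertips stand ctrl.nose_length ahead of it and the grasp point (between the pads) lies 2 mm behind it (ctrl.nose_length is the distance from the TCP to the fingertips, in m); z points along the fingers, y is the line along which they close (so a half turn about z gives the same grasp; the last joint's range is limited). The gripper opens to 88 mm and grips with 3 to 60 N. Pads are 19 mm wide; open, the fingers measure 130 mm over their backs; the gripper's body (78 mm by 193 mm) begins 47 mm behind the grasp point.
Start: joints at [86.58, 20.546, 0.682, 0, -70.136, -16.507], TCP at [0.23, 0.635, 0.244] pointing down, gripper open.
Joint ranges: [-176.03, 176.03], [-82.01, 121.73], [-58.28, 71.71], [-173.87, 95.51], [-174.79, -0.11], [-173.66, 173.66]. Speed limits (degrees/s): [136.94, 136.94, 172.46, 180, 180, 180].

INTERFACE

Orientations are given as [roll, pitch, yaw] about the fixed x, y, z axes, in that order (R = Rz(yaw) Ry(pitch) Rx(roll)).
In Python, from plant import ctrl gives the robot as it stands.
- The arm moves only by the tool apply_moves, never from a script. Its argument "commands" is a list of rows, each a list of 3 entries, a list of its own where there are three numbers: the shift along the world's x, y, z in cm, then the turn about the world's z in rad, then the closure, from 0 (fully open) to 1 (shut). In form: [[[x, y, z], turn, jaw], ...]. A call has 1 to 20 rows; each row is the pose to reach, as a shift and turn from the pose commanded when the call began; what a row does not reach only later rows make up. A row lasts 1/12 s, in which the tool goes at most 41.7 mm and 7.16 degrees, less where a joint would pass 70% of its speed; a pose out of reach is approached as far as the arm can. A call with a gripper value outside its range is refused whole. The fingers move at their own pace and stop on an object; the grip force is fixed at half the most. Time passes only in rows, so rows that repeat a pose let the fingers close. It gives the time, the measured TCP pose, the force, the opening and the grip force at its end, in the units of the state.
- ctrl.get_obs(): the state, without advancing time (a new reading comes with each control period).
- ctrl.snapshot(name): name is "scene" or "top"; returns a dict with "img" (384x512x3 uint8, red, green, blue), "fx", "fy", "cx", "cy" (pixels), "T" (4x4, takes a point from camera to world coordinates). Camera axes: x right, y up, looking along -z (the intrinsics and any distortion apply to the point x, -y, -z); pixel columns grow to the right and rows downward; lengths in m; the calibration is good to about 2 mm. A picture is of the moment at which its call begins. There is no depth.
- ctrl.close_job(): hands the job in; it is judged then, once.
Trained networks look in a picture, given as the dict that the camera call returned (one of the last four; its "shot" number tells which), for a name from the list of things; names that differ only in an ending like _2 or _b are one class to them, and where a whole thing is asked for, a point or a joint stands for the part that bears it (a point fixed in the world has none). Each returns a list of dicts, best first, with "score" (0 to 1); they miss things now and then, are a little off and sometimes report something else, mostly with a low value. They report only what shows in the picture. A call takes as long as a camera call.
- ctrl.search_frame(picture, target): "at" ([column, row] in pixels, amid what is visible of it).
- ctrl.spot_point(picture, target): "at" ([column, row] in pixels: a listed point, or the origin of a listed thing).
The state is a dict: "clock": time; "joint_pos": joint angles; "qvel": joint speeds; "tau": joint torques, N m; "tool_pos": TCP position; "orientation": TCP orientation; "force": force on the tool from outside, world axes, zero at the start; "moment": the same for the moment, N m; "opening": finger opening in m; "gripper_force": force on a finger pad.
Only numpy, scipy, OpenCV 4.12 (cv2) and the standard library are available. Lean on these libraries where they do the work, as an engineer would, in place of code of your own. Each camera call takes 0.05 s, during which the arm holds its last target. There are 200 camera calls.

## Working session

There is one attempt and no reset: what is moved stays moved. The work goes in short steps, Python scripts to look and compute and a tool call to move; the robot and the scene stay as the last step left them, time stands still between calls to the robot, and variables do not carry over. Pictures are saved under pics/ and viewed, at most 10 in all, crops included, and the job is handed in when it is done.

Besides the shell and the picture viewer there is one more tool, called as name([rows], argument=value, ...), one row to a line, values as JSON. apply_moves: Moves the arm, as the interface text tells. Its arguments: {"type":"object","properties":{"commands":{"type":"array"}},"required":["commands"]}

```bash
mkdir -p pics
cat > h.py <<'E'
import numpy as np, cv2
from plant import ctrl
def ray(p,uv,z):
    T=np.array(p["T"]);d=T[:3,:3]@np.array([(uv[0]-p["cx"])/p["fx"],-(uv[1]-p["cy"])/p["fy"],-1.])
    o=T[:3,3];return o+d*(z-o[2])/d[2]
def proj(p,X):
    T=np.array(p["T"]);c=T[:3,:3].T@(np.array(X)-T[:3,3]);return np.array([p["cx"]+p["fx"]*c[0]/-c[2],p["cy"]+p["fy"]*c[1]/c[2]])
E
python3 - <<'E'
from h import *
o=ctrl.get_obs();print(o["clock"],o["tool_pos"],o["orientation"],o["force"],o["opening"],ctrl.nose_length)
ims=[]
for n in("scene","top"):
    p=ctrl.snapshot(n);ims.append(p["img"]);print(n,[k for k in p],np.round(p["T"],3).tolist())
    cv2.imwrite(f"pics/{n}0.png",p["img"][:,:,::-1])
    for t,z in(("cover_1",.044),("window",.04),("outlet_box",0),("ink_bottle",0),("staple_box",0),("tape_roll",0)):
        for r in ctrl.spot_point(p,t)[:5]:print(t,round(r["score"],2),np.round(r["at"]),np.round(ray(p,r["at"],z),3))
E
```

```text
0.0 [0.22993454 0.63414298 0.24260668] [ 1.79904356e+02 -7.90016914e-03 -1.99369780e+01] [ 1.48806255 -0.12751514  0.52724307] 0.08760658824817484 0.017
scene ['img', 'fx', 'fy', 'cx', 'cy', 'T', 'shot'] [[0.832, 0.229, -0.505, -0.057], [-0.554, 0.379, -0.741, -0.742], [0.022, 0.896, 0.443, 0.569], [0.0, 0.0, 0.0, 1.0]]
cover_1 0.91 [248. 178.] [0.57  0.258 0.044]
cover_1 0.66 [306. 210.] [0.588 0.016 0.044]
cover_1 0.66 [286. 197.] [0.59  0.1   0.044]
cover_1 0.6 [269. 186.] [0.589 0.178 0.044]
window 0.77 [231. 168.] [0.571 0.355 0.04 ]
outlet_box 0.63 [274. 205.] [0.588 0.151 0.   ]
ink_bottle 0.72 [205. 202.] [0.436 0.265 0.   ]
staple_box 0.75 [338. 243.] [ 0.604 -0.091  0.   ]
tape_roll 0.94 [268. 237.] [0.478 0.017 0.   ]
tape_roll 0.18 [206. 202.] [0.435 0.26  0.   ]
top ['img', 'fx', 'fy', 'cx', 'cy', 'T', 'shot'] [[-0.016, 0.994, -0.105, 0.394], [-1.0, -0.017, -0.008, 0.125], [-0.01, 0.105, 0.994, 1.043], [0.0, 0.0, 0.0, 1.0]]
cover_1 0.98 [202. 170.] [0.566 0.268 0.044]
cover_1 0.74 [239. 162.] [0.586 0.171 0.044]
cover_1 0.62 [266. 159.] [0.59  0.098 0.044]
cover_1 0.58 [295. 154.] [0.604 0.023 0.044]
window 0.56 [179. 173.] [0.558 0.326 0.04 ]
outlet_box 0.87 [248. 163.] [0.588 0.146 0.   ]
ink_bottle 0.75 [180. 174.] [0.563 0.334 0.   ]
ink_bottle 0.68 [201. 216.] [0.446 0.275 0.   ]
staple_box 0.7 [338. 156.] [ 0.605 -0.098  0.   ]
tape_roll 0.86 [298. 203.] [0.477 0.015 0.   ]
```

View pics/top0.png

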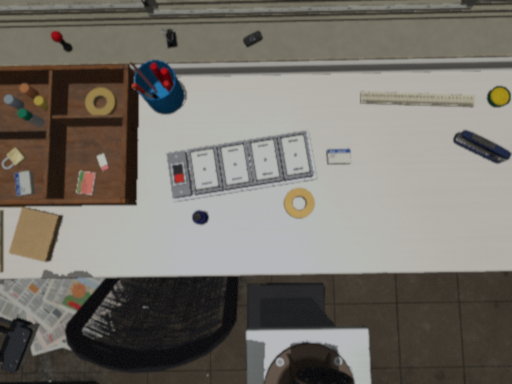

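View pics/scene0.png

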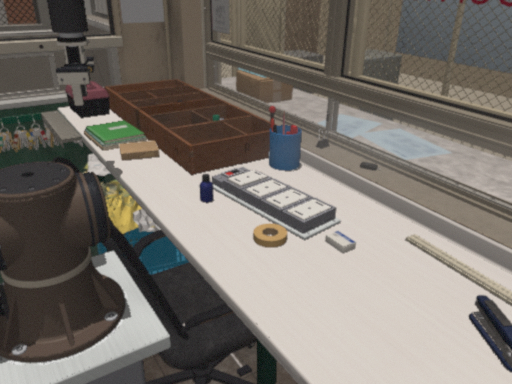

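The box sits near (0.59, 0.146), and the row tilts about 9° in the top view: cover centres run from (204,170) to (295,154). The window with the red flag is at (179,173). I'll zoom in.

Run:
```python
from h import *
a=cv2.imread("pics/top0.png")[125:205,160:325];b=cv2.imread("pics/scene0.png")[160:236,205:345]
a=cv2.resize(a,(660,320),interpolation=cv2.INTER_CUBIC);b=cv2.resize(b,(490,266),interpolation=cv2.INTER_CUBIC)
c=np.zeros((590,660,3),np.uint8);c[:320]=a;c[322:588,:490]=b;cv2.imwrite("pics/z0.png",c)
p=ctrl.snapshot("top")
g=cv2.cvtColor(p["img"],cv2.COLOR_RGB2GRAY)
m=np.zeros_like(g);m[125:205,160:325]=255
n,l,s,ce=cv2.connectedComponentsWithStats(((g>150)&(m>0)).astype(np.uint8),connectivity=4)
for i in range(1,n):
    if 300<s[i,4]<1500:
        r=cv2.minAreaRect(np.argwhere(l==i)[:,::-1].astype(np.float32));print(s[i],np.round(r[0],1),np.round(r[1],1),r[2],np.round(ray(p,r[0],.044),4))
```

```text
[282 136  27  38 758] [294.9 154.5] [36.5 22. ] 80.53767395019531 [0.6014 0.0233 0.044 ]
[252 140  27  39 768] [264.7 159.4] [36.5 22. ] 80.53767395019531 [0.5899 0.1024 0.044 ]
[222 145  26  39 766] [234.5 164.2] [36.5 22.1] 81.25383758544922 [0.5787 0.1815 0.044 ]
[191 150  27  39 779] [204.  168.7] [36.8 22.2] 81.8698959350586 [0.5681 0.2612 0.044 ]
```

View pics/z0.png

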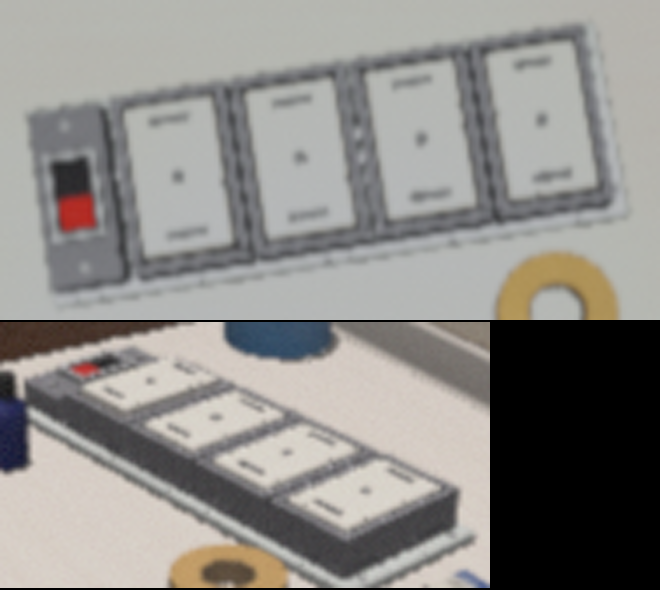

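All four centres are found, with box yaw about 8° and 80 mm spacing. I'll move above the far bar of the leftmost cover with the gripper shut and aligned with the box.

apply_moves([
  [[2.5,-2.5,0],0.03,1],
  [[5,-5,0],0.07,1],
  [[7.5,-7.4,0],0.1,1],
  [[10,-9.8,0],0.13,1],
  [[12.5,-12.2,0],0.17,1],
  [[15,-14.7,-1],0.2,1],
  [[17.5,-17.1,-2],0.23,1],
  [[20,-19.6,-3],0.27,1],
  [[22.5,-22,-4],0.3,1],
  [[25,-24.5,-5],0.33,1],
  [[27.5,-27,-6],0.37,1],
  [[30,-29.4,-7],0.4,1],
  [[32.5,-31.8,-8],0.43,1],
  [[35,-34.3,-9],0.46,1],
  [[36.5,-35.7,-10],0.488,1],
  [[37.6,-36.8,-11],0.488,1],
  [[37.6,-36.8,-12],0.488,1],
  [[37.6,-36.8,-12],0.488,1],
  [[37.6,-36.8,-12],0.488,1],
  [[37.6,-36.8,-12],0.488,1],
])

```text
clock: 2.42
tool_pos: [0.6057, 0.2677, 0.1242]
orientation: [-180.0, -0.0, 8.1]
force: [-0.7, 0.3, 0.5]
opening: 0.0007
gripper_force: 0.0
```

Run:
```python
from h import *
o=ctrl.get_obs();print(o["clock"],o["tool_pos"],o["orientation"],o["force"],o["opening"],o["qvel"])
a=[]
for n,w in(("top",(125,205,160,325)),("scene",(140,236,205,345))):
    p=ctrl.snapshot(n);tip=np.array(o["tool_pos"])-[0,0,.017];print(n,proj(p,tip))
    r0,r1,c0,c1=w;im=p["img"][r0:r1,c0:c1,::-1];a.append(cv2.resize(im,None,fx=3.6,fy=3.6,interpolation=cv2.INTER_CUBIC))
    print([np.round(ctrl.get_obs()["force"],2)])
W=max(x.shape[1] for x in a);a=[cv2.copyMakeBorder(x,0,0,0,W-x.shape[1],0) for x in a] if 0 else [cv2.copyMakeBorder(x,0,0,0,W-x.shape[1],cv2.BORDER_CONSTANT) for x in a]
c=np.vstack(a)[:600];print(c.shape);cv2.imwrite("pics/z1.png",c)
```

```text
2.4167 [0.60574089 0.26767033 0.12416866] [-1.79985449e+02 -3.80155786e-02  8.09047789e+00] [-0.6613582   0.27438507  0.50924623] 0.00065109299629938 [ 0.17702204 -0.54524297  0.31071591  0.07039657  0.04854122  0.26531187]
top [197.82488563 149.25899912]
[array([-0.02,  0.34,  0.26])]
scene [256.91333027 153.69544702]
[array([ 0.82,  0.66, -0.48])]
(600, 594, 3)
```

View pics/z1.png

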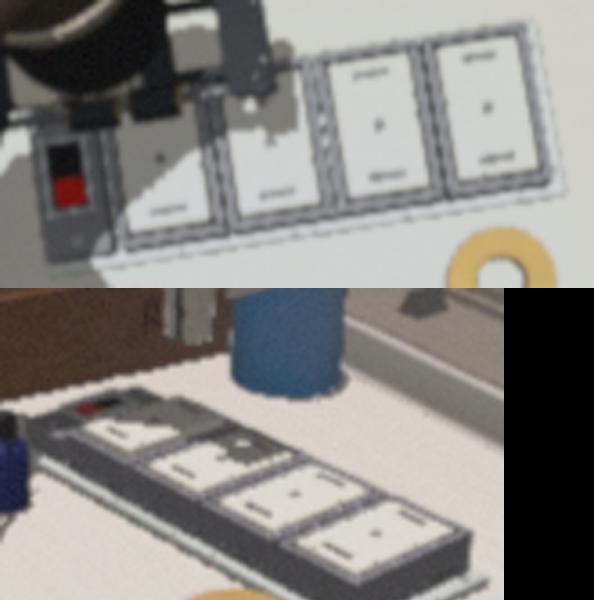

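The tip is above the far bar of the leftmost cover, with the tip projecting near (198,149) in the top view and nothing in the way. I'll go down.

apply_moves([
  [[0,0,-2],0,1],
  [[0,0,-4],0,1],
  [[0,0,-5],0,1],
  [[0,0,-5.6],0,1],
  [[0,0,-5.6],0,1],
  [[0,0,-5.6],0,1],
])

```text
clock: 3.02
tool_pos: [0.6063, 0.267, 0.0682]
orientation: [-180.0, -0.0, 8.1]
force: [-0.2, 0.1, 0.6]
opening: 0.0002
gripper_force: 0.0
```

apply_moves([
  [[0,0,-0.1],0,1],
  [[0,0,-0.2],0,1],
  [[0,0,-0.3],0,1],
  [[0,0,-0.3],0,1],
  [[0,0,-0.3],0,1],
])

```text
clock: 3.43
tool_pos: [0.6064, 0.2668, 0.065]
orientation: [-180.0, -0.0, 8.0]
force: [1.1, 0.2, 0.5]
opening: 0.0004
gripper_force: 0.4
```

apply_moves([
  [[0,0,-0.1],0,1],
  [[0,0,-0.2],0,1],
  [[0,0,-0.2],0,1],
  [[0,0,-0.2],0,1],
])

```text
clock: 3.77
tool_pos: [0.6064, 0.2667, 0.0628]
orientation: [-180.0, -0.0, 8.0]
force: [1.5, 1.3, 1.8]
opening: 0.0008
gripper_force: 0.8
```

apply_moves([
  [[0,0,-0.1],0,1],
  [[0,0,-0.15],0,1],
  [[0,0,-0.15],0,1],
  [[0,0,-0.15],0,1],
])

```text
clock: 4.1
tool_pos: [0.6066, 0.2668, 0.0622]
orientation: [-180.0, -0.1, 8.1]
force: [-1.1, -1.0, 8.5]
opening: 0.0002
gripper_force: 4.3
```

apply_moves([
  [[0,0,1.4],0,1],
  [[-3,-0.4,1.4],0,1],
  [[-6,-0.8,1.4],0,1],
  [[-7.5,-1.05,1.2],0,1],
  [[-7.5,-1.05,1.0],0,1],
  [[-7.5,-1.05,0.8],0,1],
  [[-7.5,-1.05,0.7],0,1],
  [[-7.5,-1.05,0.6],0,1],
  [[-7.5,-1.05,0.6],0,1],
])

```text
clock: 4.85
tool_pos: [0.5316, 0.2561, 0.0666]
orientation: [180.0, 0.0, 8.0]
force: [0.4, 0.0, 0.7]
opening: 0.0008
gripper_force: 0.1
```

apply_moves([
  [[0,0,-0.1],0,1],
  [[0,0,-0.2],0,1],
  [[0,0,-0.2],0,1],
  [[0,0,-0.2],0,1],
])

```text
clock: 5.18
tool_pos: [0.5312, 0.256, 0.0649]
orientation: [180.0, 0.0, 8.0]
force: [1.2, -0.5, -0.1]
opening: 0.0002
gripper_force: 0.0
```

apply_moves([
  [[0,0,-0.1],0,1],
  [[0,0,-0.2],0,1],
  [[0,0,-0.2],0,1],
  [[0,0,-0.2],0,1],
])

```text
clock: 5.52
tool_pos: [0.5311, 0.256, 0.063]
orientation: [-180.0, -0.0, 8.0]
force: [-0.1, -0.4, 0.6]
opening: 0.0006
gripper_force: 0.0
```

apply_moves([
  [[0,0,-0.1],0,1],
  [[0,0,-0.2],0,1],
  [[0,0,-0.2],0,1],
  [[0,0,-0.2],0,1],
])

```text
clock: 5.85
tool_pos: [0.5312, 0.2561, 0.0621]
orientation: [-180.0, -0.0, 8.1]
force: [-3.9, -1.1, 9.6]
opening: 0.0002
gripper_force: 5.2
```

The leftmost cover is solid: both ends stop at TCP z ≈ 0.062. Next is the second cover, near end.

apply_moves([
  [[0,0,1.4],0,1],
  [[0.4,-3,1.4],0,1],
  [[0.8,-6,1.4],0,1],
  [[1.1,-7.9,1.2],0,1],
  [[1.1,-7.9,0.9],0,1],
  [[1.1,-7.9,0.6],0,1],
  [[1.1,-7.9,0.4],0,1],
  [[1.1,-7.9,0.3],0,1],
  [[1.1,-7.9,0.2],0,1],
  [[1.1,-7.9,0.2],0,1],
  [[1.1,-7.9,0.2],0,1],
])

```text
clock: 6.77
tool_pos: [0.542, 0.1776, 0.063]
orientation: [180.0, 0.0, 8.1]
force: [-0.3, -0.2, -0.4]
opening: 0.0005
gripper_force: 0.0
```

apply_moves([
  [[0,0,-0.1],0,1],
  [[0,0,-0.1],0,1],
  [[0,0,-0.1],0,1],
])

```text
clock: 7.02
tool_pos: [0.5421, 0.1772, 0.0621]
orientation: [180.0, -0.0, 8.0]
force: [0.5, -0.5, 0.0]
opening: 0.0006
gripper_force: 0.0
```

apply_moves([
  [[0,0,-0.1],0,1],
  [[0,0,-0.1],0,1],
  [[0,0,-0.1],0,1],
])

```text
clock: 7.27
tool_pos: [0.5422, 0.1772, 0.0614]
orientation: [-180.0, -0.0, 8.0]
force: [-1.0, 0.5, 2.8]
opening: 0.0006
gripper_force: 1.6
```

apply_moves([
  [[0,0,-0.1],0,1],
  [[0,0,-0.1],0,1],
  [[0,0,-0.1],0,1],
])

```text
clock: 7.52
tool_pos: [0.5423, 0.1772, 0.0613]
orientation: [-180.0, -0.0, 8.1]
force: [-5.0, 0.6, 12.8]
opening: 0.0005
gripper_force: 6.3
```

apply_moves([
  [[0,0,1.7],0,1],
  [[0.4,-3,1.7],0,1],
  [[0.8,-6,1.7],0,1],
  [[1.1,-7.9,1.5],0,1],
  [[1.1,-7.9,1.2],0,1],
  [[1.1,-7.9,0.9],0,1],
  [[1.1,-7.9,0.7],0,1],
  [[1.1,-7.9,0.6],0,1],
  [[1.1,-7.9,0.5],0,1],
  [[1.1,-7.9,0.4],0,1],
  [[1.1,-7.9,0.4],0,1],
])

```text
clock: 8.43
tool_pos: [0.553, 0.0986, 0.0639]
orientation: [180.0, 0.0, 8.1]
force: [0.5, 0.4, 0.6]
opening: 0.0007
gripper_force: 0.0
```

apply_moves([
  [[0,0,-0.1],0,1],
  [[0,0,-0.2],0,1],
  [[0,0,-0.2],0,1],
  [[0,0,-0.2],0,1],
])

```text
clock: 8.77
tool_pos: [0.553, 0.0981, 0.062]
orientation: [180.0, 0.0, 8.0]
force: [0.4, -0.2, -0.1]
opening: 0.0004
gripper_force: 0.0
```

apply_moves([
  [[0,0,-0.1],0,1],
  [[0,0,-0.1],0,1],
  [[0,0,-0.1],0,1],
])

```text
clock: 9.02
tool_pos: [0.5532, 0.0981, 0.0614]
orientation: [-180.0, -0.0, 8.0]
force: [0.6, 0.1, 3.3]
opening: 0.0001
gripper_force: 1.7
```

apply_moves([
  [[0,0,-0.1],0,1],
  [[0,0,-0.1],0,1],
  [[0,0,-0.1],0,1],
])

```text
clock: 9.27
tool_pos: [0.5533, 0.0981, 0.0613]
orientation: [180.0, -0.0, 8.1]
force: [-4.5, 0.1, 13.3]
opening: 0.0006
gripper_force: 6.5
```

Covers 2 and 3 stop at 0.0614 and cover 1 stops about 1 mm higher at both ends, which matches a rocked end on its ledge. I'll re-test the far end of cover 1 more carefully.

apply_moves([
  [[0,0,1.5],0,1],
  [[0.5,2,2.5],0,1],
  [[1,5,2.5],0,1],
  [[2,8,2.5],0,1],
  [[3,11,2.5],0,1],
  [[4,14,2.5],0,1],
  [[5.3,16.85,2.2],0,1],
  [[5.3,16.85,1.6],0,1],
  [[5.3,16.85,1.2],0,1],
  [[5.3,16.85,0.95],0,1],
  [[5.3,16.85,0.95],0,1],
  [[5.3,16.85,0.95],0,1],
])

```text
clock: 10.27
tool_pos: [0.6057, 0.2655, 0.0695]
orientation: [180.0, 0.0, 8.0]
force: [-0.4, -0.0, 0.9]
opening: 0.0001
gripper_force: 0.0
```

```bash
cat > f.py <<'E'
from h import *
F=[];M=[];Z=[]
for i in range(6):
    p=ctrl.snapshot("scene");o=ctrl.get_obs();F.append(o["force"]);M.append(o["moment"]);Z.append(o["tool_pos"][2])
print(np.mean(F,0).round(2),np.mean(M,0).round(3),np.mean(Z).round(5),o["clock"])
E
python3 f.py
```

```text
[-0.12 -0.04  0.33] [-0.062 -0.023 -0.021] 0.07004 10.5667
```

apply_moves([
  [[0,0,-0.1],0,1],
  [[0,0,-0.2],0,1],
  [[0,0,-0.3],0,1],
  [[0,0,-0.4],0,1],
])

```text
clock: 10.9
tool_pos: [0.6062, 0.2666, 0.0656]
orientation: [-180.0, -0.0, 8.0]
force: [0.2, 0.6, 0.3]
opening: 0.0006
gripper_force: 0.3
```

```bash
python3 f.py
```

```text
[-0.02 -0.05  0.15] [-0.033 -0.053  0.014] 0.06537 11.2
```

apply_moves([
  [[0,0,-0.1],0,1],
  [[0,0,-0.2],0,1],
  [[0,0,-0.25],0,1],
])

```text
clock: 11.45
tool_pos: [0.6063, 0.2667, 0.0631]
orientation: [-180.0, -0.0, 8.0]
force: [-0.1, -0.2, 0.9]
opening: 0.0001
gripper_force: 0.5
```

```bash
python3 f.py
```

```text
[0.48 0.02 0.83] [ 0.003 -0.171 -0.007] 0.06303 11.75
```

apply_moves([
  [[0,0,-0.1],0,1],
  [[0,0,-0.15],0,1],
  [[0,0,-0.15],0,1],
])

```text
clock: 12.0
tool_pos: [0.6062, 0.2667, 0.0624]
orientation: [-180.0, -0.0, 8.1]
force: [-2.6, -0.5, 6.6]
opening: 0.0008
gripper_force: 3.3
```

```bash
python3 f.py
```

```text
[-1.63 -0.36  6.75] [-0.238  0.629  0.011] 0.06242 12.3
```

apply_moves([
  [[0,0,1.5],0,1],
  [[0,0,4],0,1],
  [[3,0.4,8],0,1],
  [[6,0.8,12],0,1],
  [[6,4,14],0,1],
  [[6,8,14],0,1],
  [[6,12,14],0,1],
  [[6,15,14],0,1],
  [[6,15,14],0,1],
])

```text
clock: 13.05
tool_pos: [0.6649, 0.4222, 0.1999]
orientation: [-180.0, 0.0, 8.3]
force: [-0.7, -1.0, -1.2]
opening: 0.0005
gripper_force: 0.0
```

Run:
```python
from h import *
a=[]
for n,w in(("top",(135,190,170,315)),("scene",(160,236,205,345))):
    q=ctrl.snapshot(n)
    r0,r1,c0,c1=w;cv2.imwrite(f"pics/raw_{n}.png",q["img"][:,:,::-1]);im=q["img"][r0:r1,c0:c1,::-1];a.append(cv2.resize(im,(780,int(780/(c1-c0)*(r1-r0))),interpolation=cv2.INTER_CUBIC))
c=cv2.resize(np.vstack(a),None,fx=.8,fy=.8);print(c.shape);cv2.imwrite("pics/z2.png",c[:600])
```

```text
(574, 624, 3)
```

View pics/z2.png

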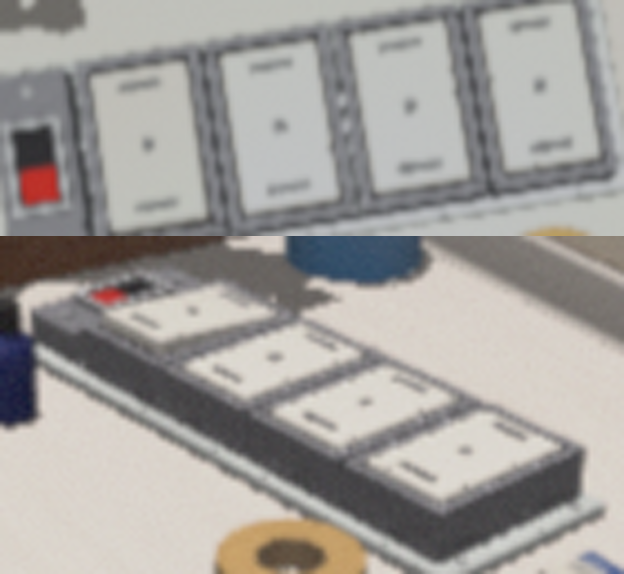

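The leftmost cover is now shaded differently from the other three in both views, at top-crop (148,145). It is tilted far end down, so it's the loose one. The flag is still at the near side. Now I'll press its middle.

apply_moves([
  [[-2,-4,-2],0,1],
  [[-4,-7,-4],0,1],
  [[-6,-10,-6],0,1],
  [[-8,-13,-8],0,1],
  [[-9.8,-15.6,-9],0,1],
  [[-9.8,-15.6,-11],0,1],
  [[-9.8,-15.6,-12.5],0,1],
  [[-9.8,-15.6,-13],0,1],
  [[-9.8,-15.6,-13.3],0,1],
  [[-9.8,-15.6,-13.5],0,1],
  [[-9.8,-15.6,-13.6],0,1],
  [[-9.8,-15.6,-13.7],0,1],
  [[-9.8,-15.6,-13.75],0,1],
  [[-9.8,-15.6,-13.8],0,1],
  [[-9.8,-15.6,-13.8],0,1],
])

```text
clock: 14.4
tool_pos: [0.568, 0.2605, 0.0652]
orientation: [180.0, -0.0, 8.1]
force: [-4.9, -3.1, 10.2]
opening: 0.0003
gripper_force: 5.1
```

apply_moves([
  [[0,0,-0.05],0,1],
  [[0,0,-0.1],0,1],
  [[0,0,-0.15],0,1],
  [[0,0,-0.2],0,1],
  [[0,0,-0.2],0,1],
  [[0,0,-0.2],0,1],
])

```text
clock: 14.9
tool_pos: [0.568, 0.2606, 0.0636]
orientation: [180.0, -0.0, 8.1]
force: [-6.0, -3.2, 12.1]
opening: 0.0005
gripper_force: 6.3
```

apply_moves([
  [[0,0,-0.05],0,1],
  [[0,0,-0.1],0,1],
  [[0,0,-0.15],0,1],
  [[0,0,-0.2],0,1],
  [[0,0,-0.2],0,1],
  [[0,0,-0.2],0,1],
])

```text
clock: 15.4
tool_pos: [0.568, 0.2606, 0.0616]
orientation: [180.0, -0.0, 8.1]
force: [-6.0, -2.3, 13.4]
opening: 0.0008
gripper_force: 6.4
```

It moves down under about 13 N. I'll press on to the stop.

apply_moves([
  [[0,0,-0.05],0,1],
  [[0,0,-0.1],0,1],
  [[0,0,-0.12],0,1],
  [[0,0,-0.12],0,1],
  [[0,0,-0.12],0,1],
  [[0,0,-0.12],0,1],
])

```text
clock: 15.9
tool_pos: [0.568, 0.2605, 0.0611]
orientation: [180.0, -0.0, 8.1]
force: [-8.3, -3.7, 19.1]
opening: 0.0005
gripper_force: 9.5
```

```bash
python3 f.py
```

```text
[-8.59 -3.23 18.84] [-1.238  3.257  0.016] 0.06112 16.2
```

apply_moves([
  [[0,0,-0.03],0,1],
  [[0,0,-0.05],0,1],
  [[0,0,-0.05],0,1],
  [[0,0,-0.05],0,1],
])

```text
clock: 16.53
tool_pos: [0.568, 0.2605, 0.0611]
orientation: [180.0, -0.1, 8.1]
force: [-9.0, -3.8, 22.4]
opening: 0.0003
gripper_force: 11.2
```

apply_moves([
  [[0,0,0.5],0,1],
  [[0,0,2],0,1],
  [[2,0.3,6],0,1],
  [[5,0.7,10],0,1],
  [[8,3,13],0,1],
  [[9,7,14],0,1],
  [[9.5,11,14],0,1],
  [[9.8,15,14],0,1],
  [[9.8,15,14],0,1],
  [[9.8,15,14],0,1],
])

```text
clock: 17.37
tool_pos: [0.6657, 0.4143, 0.197]
orientation: [-180.0, 0.0, 8.2]
force: [-0.2, -1.3, -0.7]
opening: 0.0005
gripper_force: 0.0
```

Run:
```python
from h import *
a=[]
for n,w in(("top",(135,190,170,315)),("scene",(160,236,205,345))):
    q=ctrl.snapshot(n)
    r0,r1,c0,c1=w;im=q["img"][r0:r1,c0:c1,::-1];a.append(cv2.resize(im,(780,int(780/(c1-c0)*(r1-r0))),interpolation=cv2.INTER_CUBIC))
    if n=="top":
        old=cv2.imread("pics/raw_top.png")[:,:,::-1]
        for t,g in(("before",old),("now",q["img"])):
            H=g[145:195,170:190].astype(int);v=np.argwhere((H[:,:,0]>120)&(H[:,:,1]<80));print(t,"red",v.mean(0)[::-1]+[170,145],[g[y-8:y+9,x-8:x+9].reshape(-1,3).mean(0).round() for x,y in((204,169),(234,164),(265,159),(295,154))])
c=cv2.resize(np.vstack(a),None,fx=.8,fy=.8);cv2.imwrite("pics/z3.png",c[:600])
```

```text
before red [178.56060606 177.72727273] [array([190., 190., 184.]), array([190., 192., 191.]), array([190., 192., 190.]), array([190., 192., 188.])]
now red [177.37313433 168.98507463] [array([190., 192., 191.]), array([190., 192., 191.]), array([190., 192., 190.]), array([190., 192., 189.])]
```

View pics/z3.png

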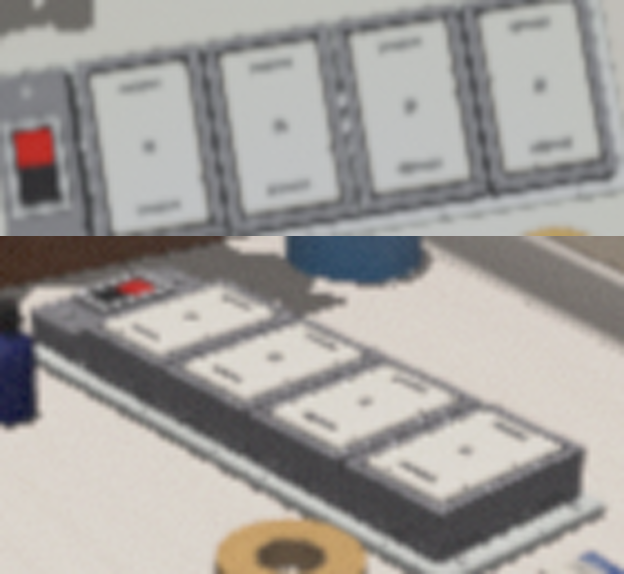

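The red flag has moved from the near half to the far half of the window (row 177.7 to 169.0, about 24 mm). The leftmost cover is now shaded like the others, so it is level and home, and the robot is clear of everything.

```bash
python3 -c "
from plant import ctrl
print(ctrl.close_job())"
```

```text
the job is handed in; nothing more can be done
None
```

The loose cover was the leftmost one, at the window end: it rocked when its end was pressed, and I pressed its middle at about 22 N to its stop; the flag moved fully across, the cover looks level, and the job is handed in.

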